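# Set up the leak tester for a copper cap

## Robot

A 7-joint arm with a two-finger parallel gripper is mounted at the origin on a cart in front of the work surface, level with it; the furniture and walls round the work are solid. World frame = base frame: x ahead of the robot, y to its left, z up, the work surface at z = 0. Lengths are in m, angles in rad, forces in N, time in s.
With the tool pointing down it reaches from about 0.425 to 0.925 m from the base axis. Payload 6.8 kg.
Tool frame: the origin (TCP) lies at the very end of the fingers, on their centre line; the grasp point (between the pads) lies 19 mm behind it; z points along the fingers, y is the line along which they close (so a half turn about z gives the same grasp; the last joint's range is limited). The gripper opens to 85 mm and grips with 20 to 120 N. Pads are 22 mm wide; open, the fingers measure 114 mm over their backs; the gripper's body (76 mm by 85 mm) begins 54 mm behind the grasp point. The pads swing forward as they close: fully open they stand 13 mm farther back than shut.
Start: joints at [1.101, 0.477, 0.022, 1.555, -0.011, 1.109, -0.083], TCP at [0.239, -0.631, 0.231] pointing down, gripper open.
Joint ranges: [-2.96, 2.96], [-0.34, 2.1], [-1.41, 1.46], [0.24, 2.44], [-1.37, 4.51], [0.17, 1.92], [-2.96, 2.96]. Speed limits (rad/s): [2.39, 2.39, 3.14, 3.14, 3.14, 3.14, 3.14].

## Interface

Orientations are given as a unit quaternion [w, x, y, z].
In Python, from station import * gives the robot as it stands.
- The arm moves only by the tool jog_arm, never from a script. Its argument "moves" is one flat list of numbers, 7 for each row, row after row: the shift along the tool's x, y, z normalised to -1 to 1, where 1 is 20 mm, then the turn, a rotation vector about the tool's x, y, z normalised to -1 to 1, where 1 is 4 degrees, then the opening, from 0 (shut) to 1 (fully open). In form: [x, y, z, rx, ry, rz, claw, x, y, z, rx, ry, rz, claw, ...]. A call has exactly 8 rows; each row shifts and turns the commanded pose from where the row before left it, along the tool's axes as they then stand; what a row does not reach is not made up. A row lasts 1/12 s, in which the tool goes at most 41.7 mm and 7.16 degrees, less where a joint would pass 70% of its speed; a pose out of reach is approached as far as the arm can. A call with a number of a shift or a turn outside -1 to 1 is refused whole. A call with a gripper value outside its range is refused whole. The fingers move at their own pace and stop on an object; "grip_force" is the grip in N (left out, the last holds). Time passes only in rows, so rows that do not move let the fingers close, or fill a call up. It gives the time, the measured TCP pose, the force, the opening and the grip force at its end, in the units of the state.
- get_obs(): the state, without advancing time (a new reading comes with each control period).
- read_camera(name): name is "scene" or "top"; returns a dict with "color" (420x560x3 uint8, blue, green, red), "fx", "fy", "cx", "cy" (pixels), "k1" (the pictures are not rectified: a ray, as slopes to the right and down, at radius r is drawn at 1 + k1 r^2 times it, then the intrinsics apply), "rvec" (rotation vector, rad) and "tvec" (3), from world to camera coordinates, as OpenCV has them. Camera axes: x right, y down, z forward; pixel columns grow to the right and rows downward; lengths in m; the calibration is good to about 2 mm. A picture is of the moment at which its call begins. There is no depth.
- hand_in(): hands the job in; it is judged then, once.
The state is a dict: "t": time; "q": joint angles; "joint_vel": joint speeds; "joint_torque": joint torques, N m; "eef_pos": TCP position; "tool_rot": TCP orientation; "contact_force": force on the tool from outside, world axes, zero at the start; "torque": the same for the moment, N m; "gripper_width": opening from 0.0 (shut) to 1.0 (fully open); "grasp_force": force on a finger pad.
Only numpy, scipy, OpenCV 4.12 (cv2) and the standard library are available. Lean on these libraries where they do the work, as an engineer would, in place of code of your own. Each camera call takes 0.05 s, during which the arm holds its last target. There are 200 camera calls.

## Task

Get the bench leak tester ready for a pressure test of the copper pipe cap: stand the cap, open rim down as it stands now, fully home in the tester's round nest and let go of it, then swing the retaining arm over it until it stops. Only then turn the regulator knob until its pointer stands at the test mark (the long mark with the raised arrowhead), and slide the fork lock fully home over the knob so that the setting cannot be bumped. Leave the other goods on the counter where they are.

Things in the scene. Friction and masses are not known exactly. Their poses are not given: they have to be found in the camera images.
- tester: Leak tester, fixed; grey base plate 160 x 320 x 14 mm, stands a little turned. Origin on the counter; plate x +-80, y -180 to +140. Its x points away from the robot, y left, z up. In its frame (mm): nest axis (-10, 100), arm pivot (50, 100), knob axis (-10, -45), lock guide x -10 +-45, y -176 to -110, rail tops z 58. Gauge at (58, 26) up to z 105; the rest is under 88.
- nest_seat (a point): Centre of the floor of the nest's pocket, 30 mm above the counter. The pocket is round, 44 mm wide and 8 mm deep; its wall is 8 mm thick (60 mm outside).
- copper_cap: Plain copper pipe cap with a shallow groove round its middle, 39 mm across, 37 mm tall, about 70 g; it stands on its open rim, closed end up. Origin: centre of its underside, z up.
- retaining_arm (a joint): Swing of the retaining arm about the post behind the nest, rad: 0 = over the nest at its stop (arm along the tester's -x); grows as it swings away to the left, clockwise from above (pi/2 = along the tester's +y); starts at 1.2 to 1.75. It moves level; its pad passes 3 mm over a seated cap. Light friction, stays where left.
- swing_grip (a point): Middle of the upright round black grip, 20 mm thick, on the arm's free end, 95 mm from the pivot axis: its centre is 102 mm over the counter, the grip reaches from 92 to 115 mm; the arm's bar below it is 16 mm wide, its top at 86 mm.
- regulator_knob (a joint): Angle of the regulator knob, rad, clockwise from above: 0 = pointer towards the robot (the tester's -x); 1.571 (pi/2) = pointer on the test mark, along the tester's +y; end stop at 3.3. Starts at 0.1 to 1.0. Stiff (about 0.1 N m), stays where left.
- knob_axis (a point): Point on the knob's axis in its grip bar, 73 mm over the counter. Bar: 16 mm thick, 61 to 85 mm high, reaching 34 mm from the axis on the pointer's side, 28 mm on the other; a pointer nose 8 mm thick, top at 76 mm, reaches to 45 mm. Below it a skirt 40 mm square (43 to 61 mm high), sides parallel and square to the bar, over which the lock's fork slides.
- pointer_tip (a point): Tip of the knob's pointer, 45 mm from the knob's axis, 69 mm over the counter.
- test_mark (a point): Middle of the test mark on the dial, 52 mm from the knob's axis along the tester's +y, 42 mm over the counter: a long dark line with a raised black arrowhead 20 mm wide at the dial's rim. Two other long marks have no arrowhead (pointer to the front, pointer to the back); short ones lie between.
- lock_slide (a joint): Travel of the fork lock along the tester's +y, m: 0 = drawn back, 0.050 = home over the knob (end stop). Starts at 0 to 0.008; friction about 2 N. Jaws 43 mm apart with flared mouths; they pass over the 40 mm skirt only with the pointer within about 0.13 rad of a long mark, and meet it after about 12 mm of travel.
- lock_tab (a point): Middle of the outer (tester's -y) face of the upright thumb tab at the lock's tail, 67 mm over the counter: the tab is 42 mm wide along the tester's x, 7 mm thick, and stands up to 79 mm over the counter, 21 mm above the rails. Push it along the tester's +y.
- aerator: Bystander: chromed tap aerator, stepped round, 34 mm across, 31 mm tall, standing near the cap. Origin: centre of its underside.
- valve: Bystander: small brass ball valve with a red lever, 31 x 68 x 37 mm, lying near the cap. Origin: underside.
- ring: Bystander: chromed pipe ring, 40 mm across, 10 mm tall. Origin: centre of its underside.
- tape_roll: Bystander: roll of tape lying flat, 112 mm across, 48 mm tall. Origin: centre of its underside.
Mind the look-alikes: they are no part of the job. What is shaped like the copper_cap but green or turquoise is not meant.

How it is judged:
On the way, in this order (a step that is already met when the one before it is completed fails the run):
1. the cap stands rim down, fully home in the nest, let go (horizontal distance between copper_cap and nest_seat below 0.005 m and z of copper_cap in the frame of tester below 0.033 m and angle between copper_cap's own z axis and vertical below 0.1 rad and contact force between the fingers and copper_cap below 0.1 N), for 0.2 s.
2. the retaining arm is swung over the cap to its stop (value of joint retaining_arm below 0.1 rad and horizontal distance between copper_cap and nest_seat below 0.005 m), for 0.1 s.
3. the knob's pointer stands at the test mark before the lock is home (value of joint regulator_knob between 1.381 and 1.761 rad and value of joint retaining_arm below 0.1 rad and value of joint lock_slide below 0.03 m), for 0.1 s.
4. the fork lock is slid home over the knob (value of joint lock_slide above 0.046 m and value of joint regulator_knob between 1.441 and 1.701 rad), for 0.1 s.
At the end, for the whole second after the job is handed in: Cap rim down at rest on the nest floor (5 mm of the axis, 3 mm of the floor, tilt under 0.1 rad), retaining arm over it (0.1 rad of its stop), knob pointer at the test mark (0.13 rad), lock home over the knob (4 mm of its end stop) (all of step 2 and all of step 4 and z of copper_cap in the frame of tester between 0.027 and 0.033 m and angle between copper_cap's own z axis and vertical below 0.1 rad and linear speed of copper_cap below 0.02 m/s); the robot touches nothing.
It fails at once if another fitting, the ring or the tape roll is moved more than 30 mm (distance of any of aerator, valve, ring, tape_roll from where it was at the start of the episode above 0.03 m).
It also fails if it takes over 67 s, if anything falls off the work surface, if the arm or the gripper's body presses on something with over 40 N, if the wrist force passes 120 N, or if a joint passes its speed limit or range.

## Working session

There is one attempt and no reset: what is moved stays moved. The work goes in short steps, Python scripts to look and compute and a tool call to move; the robot and the scene stay as the last step left them, time stands still between calls to the robot, and variables do not carry over. Pictures are saved under pics/ and viewed, at most 10 in all, crops included, and the job is handed in when it is done.

Besides the shell and the picture viewer there is one more tool, called after ">>>" by a JSON object that holds its "fn" and its "kwargs". jog_arm: Moves the arm, as the interface text tells. Scaled input: -1 to 1 covers 20 mm each way for a shift and 4 degrees each way for a turn. Its arguments: {"type":"object","properties":{"moves":{"type":"array"},"grip_force":{"type":"number"}},"required":["moves"]}

```bash
ls; mkdir -p pics; python3 - <<'E'
from station import *
import cv2
for n in ("scene","top"):
    c=read_camera(n); cv2.imwrite(f"pics/{n}0.png",c["color"]); print(n,{k:c[k] for k in c if k!="color"})
o=get_obs(); print(o)
E
```

```text
pics
scene {'fx': 379.55080175502167, 'fy': 379.55080175502167, 'cx': 274.99587415444427, 'cy': 209.57982471283094, 'k1': -0.01871066289369242, 'rvec': array([ 0.9524498 , -2.1687232 ,  1.35127394]), 'tvec': array([0.24366497, 0.23456157, 0.80514245])}
top {'fx': 538.8202479260955, 'fy': 538.8202479260955, 'cx': 281.5443374844845, 'cy': 210.95977942883135, 'k1': -0.1536568863700292, 'rvec': array([ 2.12392514, -2.16691056,  0.16010863]), 'tvec': array([-0.01502823,  0.43138973,  1.31786111])}
{'t': 0.1, 'q': array([ 1.1008895 ,  0.47772116,  0.02232908,  1.55633053, -0.01152111,
        1.10930004, -0.08311033]), 'joint_vel': array([-0.00015298, -0.00234192, -0.0010355 , -0.00409678, -0.00169008,
       -0.00107388,  0.00181971]), 'joint_torque': array([ 4.38985808e-03, -5.97764075e+01,  1.61382135e+00, -2.81956100e+01,
        1.28454011e-02,  5.03221090e-03, -2.40253189e-05]), 'eef_pos': array([ 0.23874469, -0.63080749,  0.23042948]), 'tool_rot': array([-7.92730478e-04,  9.83680096e-01,  1.79924440e-01, -1.92461837e-04]), 'contact_force': array([-0.0434153 , -0.23999688, -0.88501294]), 'torque': array([ 0.01114491,  0.01510085, -0.02703892]), 'grasp_force': 0.0, 'gripper_width': 0.9993539980795061}
```

View pics/scene0.png

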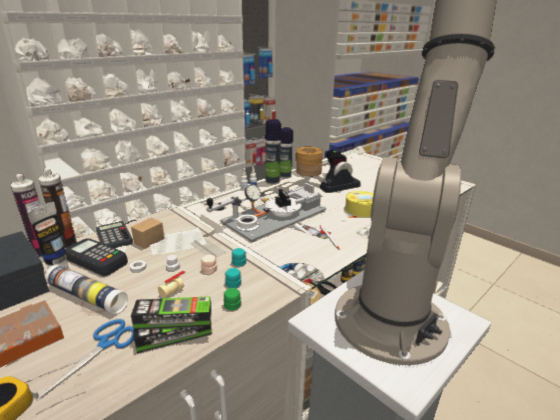

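View pics/top0.png

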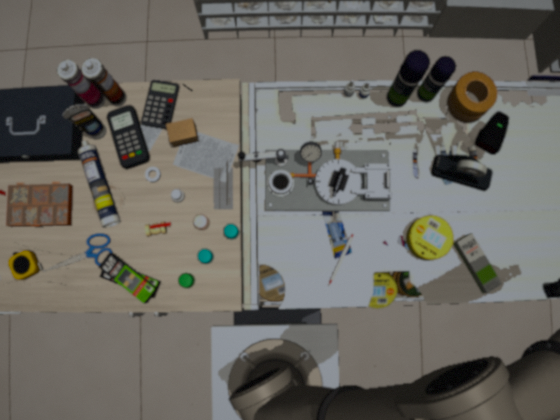

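The top view shows the tester at about (265–390, 150–211), with the nest at (280,182) and the knob at (338,180). The copper cap is at (201,221), with turquoise and green decoys to its right. I'll enlarge both areas.

```bash
cat > h.py <<'E'
import numpy as np, cv2
from station import *
class Cam:
    def __init__(s,n):
        c=read_camera(n); s.im=c["color"]; s.K=np.array([[c["fx"],0,c["cx"]],[0,c["fy"],c["cy"]],[0,0,1]])
        s.d=np.array([c["k1"],0,0,0]); s.r=np.array(c["rvec"]); s.t=np.array(c["tvec"])
    def proj(s,P): return cv2.projectPoints(np.atleast_2d(np.array(P,float)),s.r,s.t,s.K,s.d)[0][:,0]
    def ray(s,uv):
        p=cv2.undistortPoints(np.array([[uv]],float),s.K,s.d)[0,0]; R=cv2.Rodrigues(s.r)[0]
        return -R.T@s.t, R.T@np.array([*p,1])
    def at(s,uv,z):
        o,d=s.ray(uv); return o+d*(z-o[2])/d[2]
def tri(a,ua,b,ub):
    (o,d),(p,e)=a.ray(ua),b.ray(ub); k=np.linalg.lstsq(np.c_[d,-e],p-o,rcond=None)[0]
    return (o+d*k[0]+p+e*k[1])/2, np.linalg.norm(o+d*k[0]-p-e*k[1])
def crop(im,x,y,w,h,k): return cv2.resize(im[y:y+h,x:x+w],None,fx=k,fy=k,interpolation=cv2.INTER_CUBIC)
E
python3 - <<'E'
import cv2
from h import *
t=cv2.imread("pics/top0.png"); s=cv2.imread("pics/scene0.png")
cv2.imwrite("pics/t1.png",crop(t,230,130,170,100,4.7)); 
cv2.imwrite("pics/s1.png",np.vstack([crop(s,195,165,140,75,5.6),]))
E
```

```text
(no output)
```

View pics/t1.png

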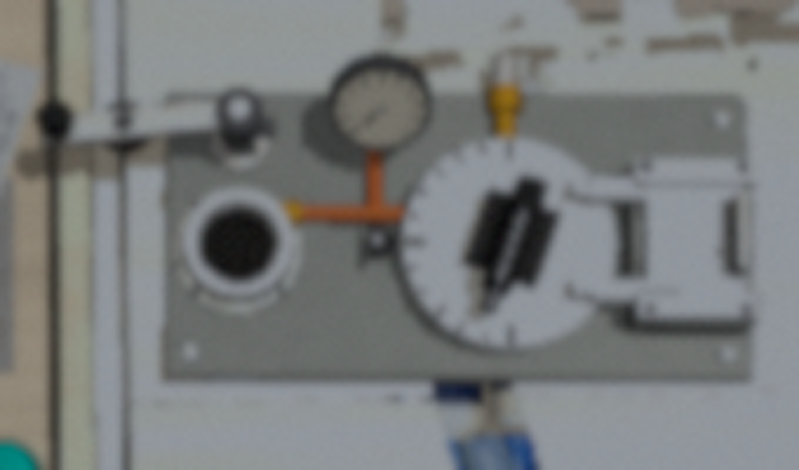

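View pics/s1.png

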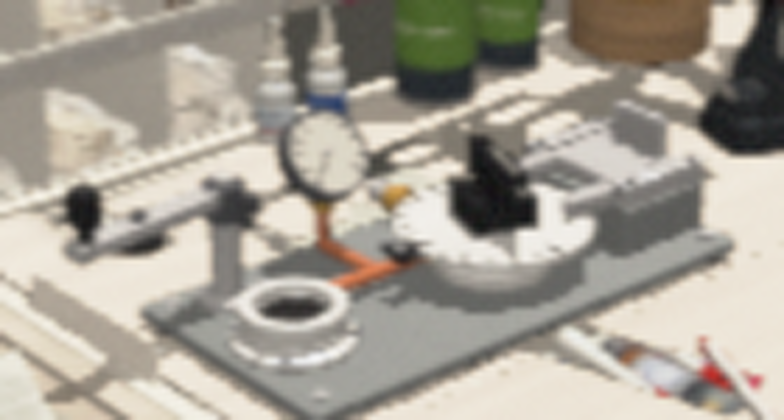

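The top crop shows plate corners at about (165,95), (745,95), (748,380) and (163,380). The nest rim centre is (240,241), the grip (55,121), the dial centre about (512,243), and the pointer nose at about (487,303). The scene crop shows the nest rim at (295,303) and plate corners at (145,310) and (730,240). Next I'll fit the tester pose and look at the cap closely.

```bash
python3 - <<'E'
from h import *
from scipy.optimize import least_squares
T=Cam("top"); S=Cam("scene")
ct=lambda x,y:((x+.5)/4.7-.5+230,(y+.5)/4.7-.5+130)
cs=lambda x,y:((x+.5)/5.6-.5+195,(y+.5)/5.6-.5+165)
L=[(80,140,14),(80,-180,14),(-80,-180,14),(-80,140,14),(-10,100,38)]
U=[ct(165,95),ct(745,95),ct(748,380),ct(163,380),ct(240,241)]
LS=[(80,140,14),(-80,-180,14),(-10,100,38)]; US=[cs(145,310),cs(732,240),cs(295,303)]
def W(p,l):
    l=np.array(l,float)/1e3; c,s=np.cos(p[2]),np.sin(p[2]); return np.c_[p[0]+c*l[:,0]-s*l[:,1],p[1]+s*l[:,0]+c*l[:,1],l[:,2]+(p[3] if len(p)>3 else 0)]
fT=lambda p:(T.proj(W(p,L))-U).ravel(); fS=lambda p:(S.proj(W(p,LS))-US).ravel()
for f in(fT,fS,lambda p:np.r_[fT(p),fS(p)]):
    r=least_squares(f,[.7,-.1,0]); print(r.x,r.fun.round(1))
r=least_squares(lambda p:np.r_[fT(p),fS(p)],[.7,-.1,0,0]); print("z",r.x)
p=r.x[:3]
for n,l in dict(nest=(-10,100,30),knob=(-10,-45,73),piv=(50,100,80)).items(): print(n,W(p,[l]))
print("nest tri",tri(T,ct(240,241),S,cs(295,303)))
print("grip tri",tri(T,ct(55,121),S,cs(82,210)), T.at(ct(55,121),.113))
print("nose",T.at(ct(487,303),.073))
a=crop(T.im,140,180,115,105,5); b=crop(S.im,150,235,110,80,5)
cv2.imwrite("pics/t2.png",a);cv2.imwrite("pics/c.png",np.vstack([cv2.resize(crop(T.im,180,205,40,32,9),(400,320)),cv2.resize(crop(S.im,190,245,40,28,10),(400,280))]))
E
```

```text
[ 0.51300581 -0.12169548 -0.02247942] [ 0.  -0.6 -0.3  0.   0.9  0.2 -0.  -0.1 -0.6  0.5]
[ 0.51001296 -0.1209859   0.00125115] [-1.3 -0.1  1.  -0.9  0.4  0.4]
[ 0.51253533 -0.12187336 -0.01994245] [ 0.  -0.3 -0.3  0.   1.   0.2  0.1  0.2 -0.5  0.8 -1.6 -1.   1.1 -0.7
 -0.5 -0.3]
z [ 0.51344087 -0.12242207 -0.02046032 -0.00311788]
nest [[ 0.50548885 -0.02223841  0.03      ]]
knob [[ 0.50252231 -0.16720806  0.073     ]]
piv [[ 0.56547629 -0.02346594  0.08      ]]
nest tri (array([ 0.50638294, -0.02367811,  0.03586995]), np.float64(0.001896722699254246))
grip tri (array([0.5581838 , 0.07083287, 0.10203507]), np.float64(0.0004999739251332428)) [0.55552578 0.07024284 0.113     ]
nose [ 0.46405932 -0.15060561  0.073     ]
```

View pics/c.png

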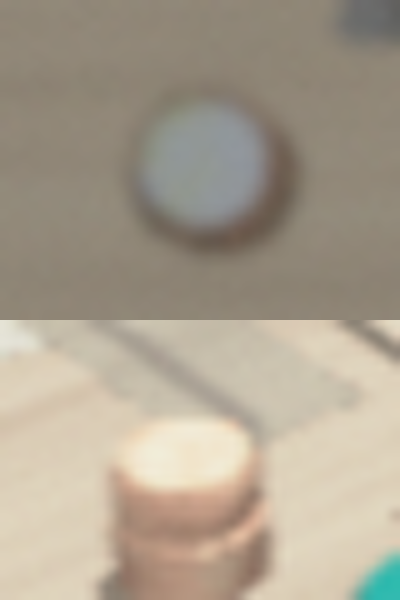

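The cap is resolved: in the top crop its silhouette spans x 130–298 and y 85–252. In the scene crop its top ellipse is centred at about (186,135) and the body spans x 110–268.

```bash
python3 - <<'E'
from h import *
from scipy.optimize import least_squares
T=Cam("top"); S=Cam("scene")
a=np.linspace(0,2*np.pi,60)
def cyl(x,y,r=.0195): return np.array([[x+r*np.cos(t),y+r*np.sin(t),z] for z in(0,.037) for t in a])
def f(p):
    u=T.proj(cyl(*p)); v=S.proj(cyl(*p))
    ux=[u[:,0].min(),u[:,0].max(),u[:,1].min(),u[:,1].max(),v[:,0].min(),v[:,0].max(),v[:,1].min()]
    return np.array(ux)-[180+12.55,180+29.35,205+8,205+24.75,190+10.6,190+26.4,245+9.0]
r=least_squares(f,[.42,.2]);print(r.x,r.fun.round(2))
print(least_squares(lambda p:f(p)[:4],[.42,.2]).x, least_squares(lambda p:f(p)[4:],[.42,.2]).x)
print("tri top",tri(T,(199.7,220.7),S,(208.1,258)))
for n,uv,z in(("ring",(152,174),.01),("aer",(177,196),.031),("valve",(158,229),.02),("turq",(231,231),.037),("turq2",(205,256),.037)): print(n,T.at(uv,z))
E
```

```text
[0.40938601 0.18058353] [-0.34  0.31  0.11  0.5  -0.62  0.27 -1.  ]
[0.41016008 0.18053817] [0.40534015 0.18277503]
tri top (array([0.409543  , 0.18094726, 0.03506061]), np.float64(0.001426325733662844))
ring [0.53804124 0.31079405 0.01      ]
aer [0.47472107 0.24022962 0.031     ]
valve [0.39279926 0.29045214 0.02      ]
turq [0.38240968 0.10295909 0.037     ]
turq2 [0.32135906 0.16801546 0.037     ]
```

>>> {"fn": "jog_arm", "kwargs": {"moves": [0, 0, 0, 0, 0, 0.9125, 0.75, 0, 0, 0, 0, 0, 0.9125, 0.75, 0, 0, 0, 0, 0, 0.9125, 0.75, 0, 0, 0, 0, 0, 0.9125, 0.75, 0, 0, 0, 0, 0, 0.9125, 0.75, 0, 0, 0, 0, 0, 0.9125, 0.75, 0.485, -0.84, 0, 0, 0, 0, 0.75, 0.485, -0.84, 0, 0, 0, 0, 0.75], "grip_force": 30}}

```text
t: 0.97
eef_pos: [0.258, -0.5985, 0.231]
tool_rot: [0.0, 1.0, -0.012, -0.0]
contact_force: [0.1, 0.7, -0.1]
gripper_width: 0.749
grasp_force: 0.0
```

>>> {"fn": "jog_arm", "kwargs": {"moves": [0.485, -0.84, 0, 0, 0, 0, 0.75, 0.485, -0.84, 0, 0, 0, 0, 0.75, 0.485, -0.84, 0, 0, 0, 0, 0.75, 0.485, -0.84, 0, 0, 0, 0, 0.75, 0.485, -0.84, 0, 0, 0, 0, 0.75, 0.485, -0.84, 0, 0, 0, 0, 0.75, 0.485, -0.84, 0, 0, 0, 0, 0.75, 0.485, -0.84, 0, 0, 0, 0, 0.75]}}

```text
t: 1.63
eef_pos: [0.3397, -0.4645, 0.2314]
tool_rot: [0.0, 1.0, -0.01, 0.0]
contact_force: [-0.4, -0.3, 0.3]
gripper_width: 0.752
grasp_force: 0.0
```

```bash
cat > go.py <<'E'
import sys
from h import *
from scipy.spatial.transform import Rotation as R
def go(x,y,z,yaw=None):
    "shift in tool axes (units of 20 mm) to a world TCP target; turn about tool z (units of 4 deg)"
    o=get_obs(); q=o["tool_rot"]; M=R.from_quat([*q[1:],q[0]]).as_matrix(); p=np.array(o["eef_pos"])
    yw=np.degrees(np.arctan2(M[1,0],M[0,0]))
    print("t",round(o["t"],2),"p",p.round(4),"yaw",yw.round(2),"tilt",np.degrees(M[:2,2]).round(2),"F",np.round(o["contact_force"],1),"g",round(o["gripper_width"],3),round(o["grasp_force"],1),"q",np.round(o["q"],2))
    print("units",(M.T@(np.array([x,y,z])-p)/.02).round(3), "" if yaw is None else ("rz",round((yw-yaw)/4,3)))
if __name__=="__main__": go(*map(float,sys.argv[1:]))
E
python3 go.py .50 -.2 .2 -1.2
```

```text
t 1.63 p [ 0.3397 -0.4645  0.2314] yaw -1.18 tilt [ 0.01 -0.01] F [-0.4 -0.3  0.3] g 0.752 0.0 q [ 0.8   0.31  0.04  1.8  -0.02  1.03 -0.75]
units [  7.74  -13.385   1.567] ('rz', np.float64(0.006))
```

>>> {"fn": "jog_arm", "kwargs": {"moves": [0.484, -0.837, 0.098, 0, 0, 0, 0.75, 0.484, -0.837, 0.098, 0, 0, 0, 0.75, 0.484, -0.837, 0.098, 0, 0, 0, 0.75, 0.484, -0.837, 0.098, 0, 0, 0, 0.75, 0.484, -0.837, 0.098, 0, 0, 0, 0.75, 0.484, -0.837, 0.098, 0, 0, 0, 0.75, 0.484, -0.837, 0.098, 0, 0, 0, 0.75, 0.484, -0.837, 0.098, 0, 0, 0, 0.75]}}

```text
t: 2.3
eef_pos: [0.4199, -0.3322, 0.2157]
tool_rot: [0.0, 1.0, -0.01, 0.0]
contact_force: [0.7, 0.9, -0.6]
gripper_width: 0.747
grasp_force: 0.0
```

>>> {"fn": "jog_arm", "kwargs": {"moves": [0.484, -0.837, 0.098, 0, 0, 0, 0.75, 0.484, -0.837, 0.098, 0, 0, 0, 0.75, 0.484, -0.837, 0.098, 0, 0, 0, 0.75, 0.484, -0.837, 0.098, 0, 0, 0, 0.75, 0.484, -0.837, 0.098, 0, 0, 0, 0.75, 0.484, -0.837, 0.098, 0, 0, 0, 0.75, 0.484, -0.837, 0.098, 0, 0, 0, 0.75, 0.484, -0.837, 0.098, 0, 0, 0, 0.75]}}

```text
t: 2.97
eef_pos: [0.5001, -0.1999, 0.1999]
tool_rot: [0.0, 1.0, -0.01, 0.0]
contact_force: [0.7, -0.4, -0.8]
gripper_width: 0.746
grasp_force: 0.0
```

>>> {"fn": "jog_arm", "kwargs": {"moves": [-0.205, -0.79, 0.146, 0, 0, 0, 0.75, -0.205, -0.79, 0.146, 0, 0, 0, 0.75, -0.205, -0.79, 0.146, 0, 0, 0, 0.75, -0.205, -0.79, 0.146, 0, 0, 0, 0.75, -0.205, -0.79, 0.146, 0, 0, 0, 0.75, -0.205, -0.79, 0.146, 0, 0, 0, 0.75, -0.205, -0.79, 0.146, 0, 0, 0, 0.75, -0.205, -0.79, 0.146, 0, 0, 0, 0.75]}}

```text
t: 3.63
eef_pos: [0.4693, -0.073, 0.1766]
tool_rot: [0.0, 1.0, -0.01, 0.0]
contact_force: [0.2, -0.5, 0.1]
gripper_width: 0.752
grasp_force: 0.0
```

>>> {"fn": "jog_arm", "kwargs": {"moves": [-0.205, -0.79, 0.146, 0, 0, 0, 0.75, -0.205, -0.79, 0.146, 0, 0, 0, 0.75, -0.205, -0.79, 0.146, 0, 0, 0, 0.75, -0.205, -0.79, 0.146, 0, 0, 0, 0.75, -0.205, -0.79, 0.146, 0, 0, 0, 0.75, -0.205, -0.79, 0.146, 0, 0, 0, 0.75, -0.205, -0.79, 0.146, 0, 0, 0, 0.75, -0.205, -0.79, 0.146, 0, 0, 0, 0.75]}}

```text
t: 4.3
eef_pos: [0.4391, 0.0541, 0.1533]
tool_rot: [-0.0, 1.0, -0.01, 0.0]
contact_force: [-0.1, 0.5, -0.1]
gripper_width: 0.75
grasp_force: 0.0
```

>>> {"fn": "jog_arm", "kwargs": {"moves": [-0.205, -0.79, 0.146, 0, 0, 0, 0.75, -0.205, -0.79, 0.146, 0, 0, 0, 0.75, -0.205, -0.79, 0.146, 0, 0, 0, 0.75, -0.205, -0.79, 0.146, 0, 0, 0, 0.75, -0.205, -0.79, 0.146, 0, 0, 0, 0.75, -0.205, -0.79, 0.146, 0, 0, 0, 0.75, -0.205, -0.79, 0.146, 0, 0, 0, 0.75, -0.205, -0.79, 0.146, 0, 0, 0, 0.75]}}

```text
t: 4.97
eef_pos: [0.409, 0.1812, 0.1299]
tool_rot: [-0.0, 1.0, -0.01, 0.0]
contact_force: [-0.9, -0.2, 0.9]
gripper_width: 0.747
grasp_force: 0.0
```

```bash
python3 go.py .4095 .181 .012 -1.2
```

```text
t 4.97 p [0.409  0.1812 0.1299] yaw -1.18 tilt [0.02 0.01] F [-0.9 -0.2  0.9] g 0.747 0.0 q [-0.25  0.27 -0.35  2.16  0.14  0.74 -2.28]
units [0.025 0.009 5.894] ('rz', np.float64(0.005))
```

>>> {"fn": "jog_arm", "kwargs": {"moves": [0.025, 0, 0.37, 0, 0, -1, 0.7, 0, 0, 0.37, 0, 0, -1, 0.7, 0, 0, 0.37, 0, 0, -1, 0.7, 0, 0, 0.37, 0, 0, -1, 0.7, 0, 0, 0.37, 0, 0, -1, 0.7, 0, 0, 0.37, 0, 0, -1, 0.7, 0, 0, 0.37, 0, 0, -1, 0.7, 0, 0, 0.37, 0, 0, -1, 0.7]}}

```text
t: 5.63
eef_pos: [0.4098, 0.1805, 0.0705]
tool_rot: [-0.0, 0.964, 0.267, 0.0]
contact_force: [0.2, 1.4, 0.1]
gripper_width: 0.702
grasp_force: 0.0
```

>>> {"fn": "jog_arm", "kwargs": {"moves": [0, 0, 0.37, 0, 0, -1, 0.7, 0, 0, 0.37, 0, 0, -1, 0.7, 0, 0, 0.37, 0, 0, -1, 0.7, 0, 0, 0.37, 0, 0, -1, 0.7, 0, 0, 0.37, 0, 0, -1, 0.7, 0, 0, 0.37, 0, 0, -1, 0.7, 0, 0, 0.37, 0, 0, -1, 0.7, 0, 0, 0.3, 0, 0, 0, 0.7]}}

```text
t: 6.3
eef_pos: [0.4097, 0.1803, 0.0124]
tool_rot: [-0.0, 0.871, 0.492, 0.0]
contact_force: [0.4, -0.2, -0.1]
gripper_width: 0.702
grasp_force: 0.0
```

>>> {"fn": "jog_arm", "kwargs": {"moves": [0, 0, 0, 0, 0, 0, 0.4, 0, 0, 0, 0, 0, 0, 0.4, 0, 0, 0, 0, 0, 0, 0.4, 0, 0, 0, 0, 0, 0, 0.4, 0, 0, 0, 0, 0, 0, 0.4, 0, 0, 0, 0, 0, 0, 0.4, 0, 0, 0, 0, 0, 0, 0.4, 0, 0, 0, 0, 0, 0, 0.4], "grip_force": 20}}

```text
t: 6.97
eef_pos: [0.4096, 0.1804, 0.013]
tool_rot: [0.0, 0.871, 0.491, 0.0]
contact_force: [-0.8, 0.6, 0.2]
gripper_width: 0.426
grasp_force: 20.1
```

>>> {"fn": "jog_arm", "kwargs": {"moves": [0, 0, 0, 0, 0, 0, 0.65, 0, 0, 0, 0, 0, 0, 0.65, 0, 0, 0, 0, 0, 0, 0.65, 0, 0, 0, 0, 0, 1, 0.65, 0, 0, 0, 0, 0, 1, 0.65, 0, 0, 0, 0, 0, 1, 0.65, 0, 0, 0, 0, 0, 1, 0.65, 0, 0, 0, 0, 0, 1, 0.65]}}

```text
t: 7.63
eef_pos: [0.4096, 0.1804, 0.0129]
tool_rot: [-0.0, 0.944, 0.331, 0.0]
contact_force: [-0.0, 0.4, -0.1]
gripper_width: 0.653
grasp_force: 0.0
```

>>> {"fn": "jog_arm", "kwargs": {"moves": [0, 0, 0, 0, 0, 1, 0.65, 0, 0, 0, 0, 0, 1, 0.65, 0, 0, 0, 0, 0, 1, 0.65, 0, 0, 0, 0, 0, 1, 0.65, 0, 0, 0, 0, 0, 1, 0.65, 0, 0, 0, 0, 0, 1, 0.65, 0, 0, 0, 0, 0, 1, 0.65, 0, 0, 0, 0, 0, 1, 0.65]}}

```text
t: 8.3
eef_pos: [0.4096, 0.1805, 0.0129]
tool_rot: [-0.0, 0.998, 0.058, 0.0]
contact_force: [0.3, -0.1, -0.7]
gripper_width: 0.652
grasp_force: 0.0
```

>>> {"fn": "jog_arm", "kwargs": {"moves": [0, 0, 0, 0, 0, 1, 0.65, 0, 0, 0, 0, 0, 1, 0.65, 0, 0, 0, 0, 0, 0, 0.35, 0, 0, 0, 0, 0, 0, 0.3, 0, 0, 0, 0, 0, 0, 0.3, 0, 0, 0, 0, 0, 0, 0.3, 0, 0, 0, 0, 0, 0, 0.3, 0, 0, 0, 0, 0, 0, 0.3], "grip_force": 35}}

```text
t: 8.97
eef_pos: [0.4096, 0.1806, 0.0131]
tool_rot: [-0.0, 1.0, -0.009, 0.0]
contact_force: [-0.6, -0.3, 5.8]
gripper_width: 0.422
grasp_force: 34.7
```

>>> {"fn": "jog_arm", "kwargs": {"moves": [0, 0, 0, 0, 0, 0, 0.3, 0, 0, 0, 0, 0, 0, 0.3, 0, 0, -0.6, 0, 0, 0, 0.3, 0, 0, -0.9, 0, 0, 0, 0.3, 0, 0, -1, 0, 0, 0, 0.3, 0, 0, -1, 0, 0, 0, 0.3, 0, 0, -1, 0, 0, 0, 0.3, 0, 0, -0.5, 0, 0, 0, 0.3]}}

```text
t: 9.63
eef_pos: [0.4104, 0.1807, 0.1147]
tool_rot: [-0.001, 1.0, -0.009, 0.001]
contact_force: [0.4, 0.2, -0.0]
gripper_width: 0.423
grasp_force: 35.5
```

```bash
python3 go.py .505 -.0225 .112 -1.2; python3 -c "
from h import *
T=Cam('top');S=Cam('scene')
cv2.imwrite('pics/g.png',np.hstack([crop(T.im,165,160,80,80,5),crop(S.im,180,190,80,80,5)]))"
```

```text
t 9.63 p [0.4104 0.1807 0.1147] yaw -1.09 tilt [0.13 0.06] F [ 0.4  0.2 -0. ] g 0.423 35.5 q [-0.32  0.29 -0.27  2.17  0.12  0.69 -2.26]
units [ 4.924 10.069  0.138] ('rz', np.float64(0.028))
```

View pics/g.png

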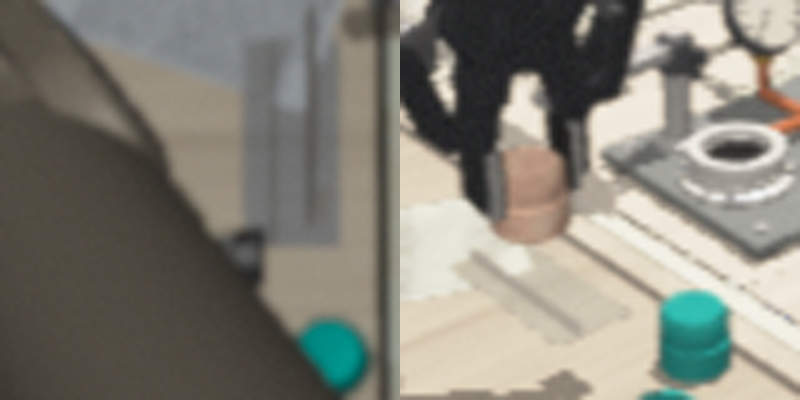

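The scene crop shows the cap held upright between the fingers, and the top view is blocked by the arm. I'll carry it to the nest.

>>> {"fn": "jog_arm", "kwargs": {"moves": [0.308, 0.629, 0, 0, 0, 0, 0.3, 0.308, 0.629, 0, 0, 0, 0, 0.3, 0.308, 0.629, 0, 0, 0, 0, 0.3, 0.308, 0.629, 0, 0, 0, 0, 0.3, 0.308, 0.629, 0, 0, 0, 0, 0.3, 0.308, 0.629, 0, 0, 0, 0, 0.3, 0.308, 0.629, 0, 0, 0, 0, 0.3, 0.308, 0.629, 0, 0, 0, 0, 0.3]}}

```text
t: 10.4
eef_pos: [0.4561, 0.0778, 0.1113]
tool_rot: [0.0, 1.0, -0.01, -0.001]
contact_force: [0.2, 0.4, -0.2]
gripper_width: 0.423
grasp_force: 35.5
```

>>> {"fn": "jog_arm", "kwargs": {"moves": [0.308, 0.629, 0, 0, 0, 0, 0.3, 0.308, 0.629, 0, 0, 0, 0, 0.3, 0.308, 0.629, 0, 0, 0, 0, 0.3, 0.308, 0.629, 0, 0, 0, 0, 0.3, 0.308, 0.629, 0, 0, 0, 0, 0.3, 0.308, 0.629, 0, 0, 0, 0, 0.3, 0.308, 0.629, 0, 0, 0, 0, 0.3, 0.308, 0.629, 0, 0, 0, 0, 0.3]}}

```text
t: 11.07
eef_pos: [0.5033, -0.0236, 0.1112]
tool_rot: [0.0, 1.0, -0.01, -0.001]
contact_force: [-0.2, 0.4, -0.3]
gripper_width: 0.421
grasp_force: 35.5
```

>>> {"fn": "jog_arm", "kwargs": {"moves": [0, 0, 0.5, 0, 0, 0, 0.3, 0, 0, 0.5, 0, 0, 0, 0.3, 0, 0, 0.5, 0, 0, 0, 0.3, 0, 0, 0.5, 0, 0, 0, 0.3, 0, 0, 0.5, 0, 0, 0, 0.3, 0, 0, 0.1, 0, 0, 0, 0.3, 0, 0, 0, 0, 0, 0, 0.3, 0, 0, 0, 0, 0, 0, 0.3]}}

```text
t: 11.73
eef_pos: [0.504, -0.0226, 0.0608]
tool_rot: [-0.0, 1.0, -0.01, -0.0]
contact_force: [0.6, -0.3, -0.4]
gripper_width: 0.421
grasp_force: 35.5
```

```bash
python3 go.py .5055 -.0225 .043 -1.2; python3 -c "
from h import *
T=Cam('top');S=Cam('scene')
cv2.imwrite('pics/n.png',np.hstack([crop(T.im,250,150,60,60,6),crop(S.im,210,165,70,70,5.15)[:360]]))"
```

```text
t 11.73 p [ 0.504  -0.0226  0.0608] yaw -1.14 tilt [-0.01  0.  ] F [ 0.6 -0.3 -0.4] g 0.421 35.5 q [ 0.05  0.45 -0.16  2.09  0.12  0.62 -1.78]
units [ 0.075 -0.004  0.888] ('rz', np.float64(0.014))
```

View pics/n.png

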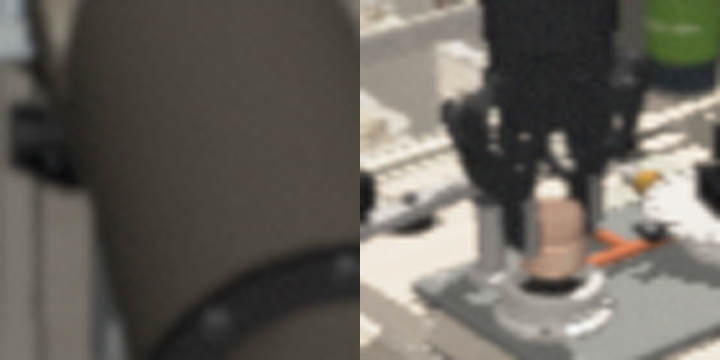

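The cap is centred just above the nest mouth, so I'll lower it.

>>> {"fn": "jog_arm", "kwargs": {"moves": [0.07, 0, 0.1, 0, 0, 0, 0.3, 0, 0, 0.15, 0, 0, 0, 0.3, 0, 0, 0.15, 0, 0, 0, 0.3, 0, 0, 0.15, 0, 0, 0, 0.3, 0, 0, 0.15, 0, 0, 0, 0.3, 0, 0, 0.12, 0, 0, 0, 0.3, 0, 0, 0, 0, 0, 0, 0.3, 0, 0, 0, 0, 0, 0, 0.3]}}

```text
t: 12.5
eef_pos: [0.5056, -0.0229, 0.0443]
tool_rot: [-0.0, 1.0, -0.01, 0.0]
contact_force: [1.1, 0.3, -2.1]
gripper_width: 0.422
grasp_force: 35.4
```

>>> {"fn": "jog_arm", "kwargs": {"moves": [0, 0, 0, 0, 0, 0, 0.58, 0, 0, 0, 0, 0, 0, 0.58, 0, 0, 0, 0, 0, 0, 0.58, 0, 0, -0.3, 0, 0, 0, 0.58, 0, 0, -0.7, 0, 0, 0, 0.58, 0, 0, -1, 0, 0, 0, 0.58, 0, 0, -1, 0, 0, 0, 0.58, 0, 0, -1, 0, 0, 0, 0.58]}}

```text
t: 13.17
eef_pos: [0.505, -0.0229, 0.1257]
tool_rot: [-0.0, 1.0, -0.01, -0.0]
contact_force: [-0.2, 0.5, 0.1]
gripper_width: 0.578
grasp_force: 0.0
```

>>> {"fn": "jog_arm", "kwargs": {"moves": [0, 0, -0.5, 0, 0, 0.9, 0.6, 0, 0, -0.5, 0, 0, 0.9, 0.6, 0, 0, 0, 0, 0, 0.9, 0.6, 0, 0, 0, 0, 0, 0.9, 0.6, 0, 0, 0, 0, 0, 0.9, 0.6, 0, 0, 0, 0, 0, 0.9, 0.6, 0, 0, 0, 0, 0, 0.9, 0.6, 0, 0, 0, 0, 0, 0.9, 0.6]}}

```text
t: 13.83
eef_pos: [0.5052, -0.0229, 0.145]
tool_rot: [-0.0, 0.966, -0.26, 0.0]
contact_force: [0.1, -0.6, -0.7]
gripper_width: 0.602
grasp_force: 0.0
```

```bash
python3 go.py .557 .0705 .14 -30; python3 -c "
from h import *
T=Cam('top');S=Cam('scene')
cv2.imwrite('pics/m.png',np.hstack([crop(T.im,230,140,90,70,4.4),crop(S.im,200,170,90,70,4.4)]))"
```

```text
t 13.83 p [ 0.5052 -0.0229  0.145 ] yaw -30.15 tilt [0.01 0.01] F [ 0.1 -0.6 -0.7] g 0.602 0.0 q [-0.01  0.31 -0.08  2.03  0.03  0.8  -2.21]
units [-0.106 -5.338  0.25 ] ('rz', np.float64(-0.038))
```

View pics/m.png

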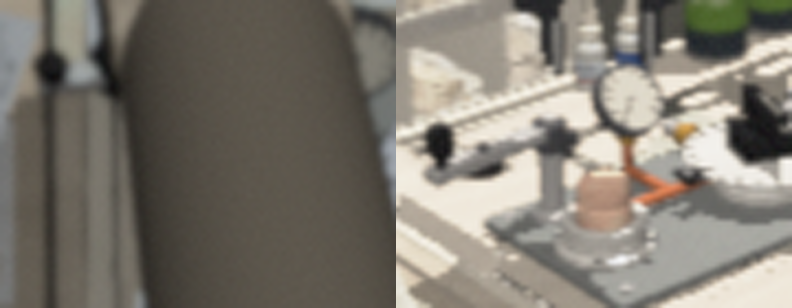

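The scene crop shows the cap seated upright in the nest, with the arm grip undisturbed. Next I'll grasp the grip.

>>> {"fn": "jog_arm", "kwargs": {"moves": [-0.02, -0.89, 0, 0, 0, 0, 0.6, -0.02, -0.89, 0, 0, 0, 0, 0.6, -0.02, -0.89, 0, 0, 0, 0, 0.6, -0.02, -0.89, 0, 0, 0, 0, 0.6, -0.02, -0.89, 0, 0, 0, 0, 0.6, 0, -0.89, 0, 0, 0, 0, 0.6, 0, 0, 0.6, 0, 0, 0, 0.6, 0, 0, 0.6, 0, 0, 0, 0.6]}}

```text
t: 14.6
eef_pos: [0.5576, 0.0716, 0.1204]
tool_rot: [-0.001, 0.966, -0.257, 0.001]
contact_force: [-0.7, -0.9, -1.1]
gripper_width: 0.602
grasp_force: 0.0
```

>>> {"fn": "jog_arm", "kwargs": {"moves": [0, 0, 0.6, 0, 0, 0, 0.6, 0, 0, 0.6, 0, 0, 0, 0.6, 0, 0, 0, 0, 0, 0, 0.3, 0, 0, 0, 0, 0, 0, 0.1, 0, 0, 0, 0, 0, 0, 0.1, 0, 0, 0, 0, 0, 0, 0.1, 0, 0, 0, 0, 0, 0, 0.1, 0, 0, 0, 0, 0, 0, 0.1], "grip_force": 25}}

```text
t: 15.27
eef_pos: [0.5569, 0.071, 0.0964]
tool_rot: [-0.0, 0.966, -0.258, -0.0]
contact_force: [1.5, 2.2, -8.8]
gripper_width: 0.208
grasp_force: 24.6
```

```bash
python3 go.py .470 -.0215 .096 -30; python3 - <<'E'
from h import *
o=get_obs(); g=np.array(o["eef_pos"][:2]); piv=np.array([.5655,-.0235]); v=g-piv
a=np.arctan2(v[1],v[0]); r=np.hypot(*v); print("r",r,"a",a)
end=np.pi-.0205-.02+.06
ps=[piv+.095*np.array([np.cos(t),np.sin(t)]) for t in np.linspace(a,end,17)]
y=np.radians(-30.15); tx=np.array([np.cos(y),np.sin(y)]);ty=np.array([np.sin(y),-np.cos(y)])
p=g
for q in ps[1:]:
    d=(q-p)/.02;p=q;print([round(float(d@tx),2),round(float(d@ty),2)],end=" ")
E
```

```text
t 15.27 p [0.5569 0.071  0.0964] yaw -29.95 tilt [0.   0.02] F [ 1.5  2.2 -8.8] g 0.208 24.6 q [-0.16  0.46 -0.1   1.94  0.06  0.74 -2.39]
units [-1.457  6.174  0.018] ('rz', np.float64(0.014))
r 0.09484985794058642 a 1.6617244246541294
[-0.35, 0.27] [-0.32, 0.31] [-0.29, 0.33] [-0.26, 0.36] [-0.23, 0.38] [-0.19, 0.4] [-0.15, 0.42] [-0.11, 0.43] [-0.07, 0.44] [-0.03, 0.44] [0.01, 0.44] [0.06, 0.44] [0.1, 0.43] [0.14, 0.42] [0.18, 0.41] [0.21, 0.39]
```

>>> {"fn": "jog_arm", "kwargs": {"moves": [-0.35, 0.27, -0.1, 0, 0, 0, 0.1, -0.32, 0.31, 0, 0, 0, 0, 0.1, -0.29, 0.33, 0, 0, 0, 0, 0.1, -0.26, 0.36, 0, 0, 0, 0, 0.1, -0.23, 0.38, 0, 0, 0, 0, 0.1, -0.19, 0.4, 0, 0, 0, 0, 0.1, -0.15, 0.42, 0, 0, 0, 0, 0.1, -0.11, 0.43, 0, 0, 0, 0, 0.1]}}

```text
t: 15.93
eef_pos: [0.4932, 0.0403, 0.0984]
tool_rot: [-0.0, 0.966, -0.258, -0.001]
contact_force: [-1.6, 7.5, -9.5]
gripper_width: 0.208
grasp_force: 25.2
```

>>> {"fn": "jog_arm", "kwargs": {"moves": [-0.07, 0.44, 0, 0, 0, 0, 0.1, -0.03, 0.44, 0, 0, 0, 0, 0.1, 0.01, 0.44, 0, 0, 0, 0, 0.1, 0.06, 0.44, 0, 0, 0, 0, 0.1, 0.1, 0.43, 0, 0, 0, 0, 0.1, 0.14, 0.42, 0, 0, 0, 0, 0.1, 0.18, 0.41, 0, 0, 0, 0, 0.1, 0.21, 0.39, 0, 0, 0, 0, 0.1]}}

```text
t: 16.6
eef_pos: [0.4718, -0.0233, 0.099]
tool_rot: [-0.002, 0.966, -0.258, 0.0]
contact_force: [-4.0, 42.0, -0.9]
gripper_width: 0.206
grasp_force: 28.4
```

```bash
python3 go.py .470 -.0215 .1 -30
```

```text
t 16.6 p [ 0.4718 -0.0233  0.099 ] yaw -29.95 tilt [0.07 0.24] F [-4.  42.  -0.9] g 0.206 28.4 q [-0.    0.34 -0.09  2.14  0.04  0.66 -2.21]
units [-0.125 -0.033 -0.05 ] ('rz', np.float64(0.012))
```

>>> {"fn": "jog_arm", "kwargs": {"moves": [0, 0, 0, 0, 0, 0, 0.5, 0, 0, 0, 0, 0, 0, 0.5, 0, 0, 0, 0, 0, 0, 0.5, 0, 0, -0.5, 0, 0, 0, 0.5, 0, 0, -0.7, 0, 0, 0, 0.5, 0, 0, -0.8, 0, 0, 0, 0.5, 0, 0, -0.6, 0, 0, -0.7, 0.5, 0, 0, 0, 0, 0, -1, 0.5]}}

```text
t: 17.27
eef_pos: [0.4734, -0.0264, 0.1537]
tool_rot: [-0.0, 0.98, -0.2, 0.003]
contact_force: [0.9, -0.2, -0.2]
gripper_width: 0.502
grasp_force: 0.0
```

>>> {"fn": "jog_arm", "kwargs": {"moves": [0, 0, 0, 0, 0, -1, 0.5, 0, 0, 0, 0, 0, -1, 0.5, 0, 0, 0, 0, 0, -1, 0.5, 0, 0, 0, 0, 0, -1, 0.5, 0, 0, 0, 0, 0, -1, 0.5, 0, 0, 0, 0, 0, -1, 0.5, 0, 0, 0, 0, 0, -1, 0.5, 0, 0, 0, 0, 0, -1, 0.5]}}

```text
t: 17.93
eef_pos: [0.4718, -0.0265, 0.1514]
tool_rot: [0.0, 0.997, 0.078, 0.001]
contact_force: [0.5, -0.7, 0.5]
gripper_width: 0.501
grasp_force: 0.0
```

>>> {"fn": "jog_arm", "kwargs": {"moves": [0, 0, 0, 0, 0, -1, 0.5, 0, 0, 0, 0, 0, -1, 0.5, 0, 0, 0, 0, 0, -1, 0.5, 0, 0, 0, 0, 0, -1, 0.5, 0, 0, 0, 0, 0, -1, 0.5, 0, 0, 0, 0, 0, -1, 0.5, 0, 0, 0, 0, 0, -1, 0.5, 0, 0, 0, 0, 0, -1, 0.5]}}

```text
t: 18.6
eef_pos: [0.4718, -0.0266, 0.1514]
tool_rot: [0.001, 0.937, 0.35, 0.0]
contact_force: [0.7, 0.1, -0.6]
gripper_width: 0.498
grasp_force: 0.0
```

>>> {"fn": "jog_arm", "kwargs": {"moves": [0, 0, 0, 0, 0, -1, 0.5, 0, 0, 0, 0, 0, -1, 0.5, 0, 0, 0, 0, 0, -1, 0.5, 0, 0, 0, 0, 0, -1, 0.5, 0, 0, 0, 0, 0, -1, 0.5, 0, 0, 0, 0, 0, -1, 0.5, 0, 0, 0, 0, 0, -1, 0.5, 0, 0, 0, 0, 0, -1, 0.5]}}

```text
t: 19.27
eef_pos: [0.4718, -0.0266, 0.1514]
tool_rot: [0.001, 0.804, 0.595, 0.0]
contact_force: [-0.2, -0.4, -0.0]
gripper_width: 0.497
grasp_force: 0.0
```

>>> {"fn": "jog_arm", "kwargs": {"moves": [0, 0, 0, 0, 0, -1, 0.5, 0, 0, 0, 0, 0, -1, 0.5, 0, 0, 0, 0, 0, -1, 0.5, 0, 0, 0, 0, 0, -1, 0.5, 0, 0, 0, 0, 0, -1, 0.5, 0, 0, 0, 0, 0, -1, 0.5, 0, 0, 0, 0, 0, -1, 0.5, 0, 0, 0, 0, 0, -1, 0.5]}}

```text
t: 19.93
eef_pos: [0.4718, -0.0267, 0.1513]
tool_rot: [0.001, 0.609, 0.793, -0.0]
contact_force: [-0.2, -0.8, -0.4]
gripper_width: 0.498
grasp_force: 0.0
```

>>> {"fn": "jog_arm", "kwargs": {"moves": [0, 0, 0, 0, 0, -1, 0.5, 0, 0, 0, 0, 0, -1, 0.5, 0, 0, 0, 0, 0, -1, 0.5, 0, 0, 0, 0, 0, -1, 0.5, 0, 0, 0, 0, 0, -1, 0.5, 0, 0, 0, 0, 0, -1, 0.5, 0, 0, 0, 0, 0, -1, 0.5, 0, 0, 0, 0, 0, -1, 0.5]}}

```text
t: 20.6
eef_pos: [0.4718, -0.0268, 0.1513]
tool_rot: [0.001, 0.367, 0.93, -0.001]
contact_force: [-0.3, -1.2, 0.3]
gripper_width: 0.503
grasp_force: 0.0
```

```bash
python3 go.py .5025 -.167 .15 156.7; python3 -c "
from h import *
T=Cam('top');S=Cam('scene')
cv2.imwrite('pics/k.png',np.vstack([crop(T.im,230,130,170,65,4.5),crop(S.im,195,175,150,58,5.1)]))"
```

```text
t 20.6 p [ 0.4718 -0.0268  0.1513] yaw 136.95 tilt [ 0.06 -0.08] F [-0.3 -1.2  0.3] g 0.503 0.0 q [ 0.45  0.31 -0.62  2.07  0.24  0.83  0.51]
units [-5.907 -4.077  0.078] ('rz', np.float64(-4.937))
```

View pics/k.png

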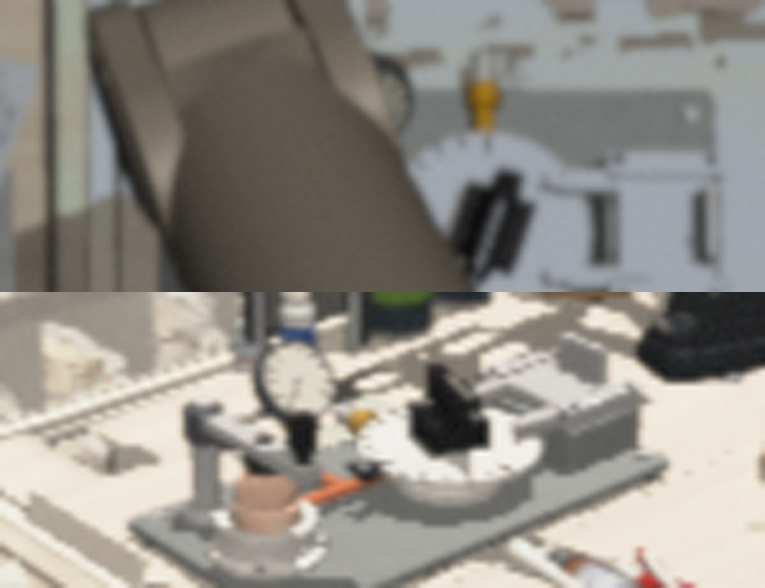

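The retaining arm is now over the cap, with its grip at about (300,430) in the lower crop. I'll refine the knob angle numerically.

```bash
python3 - <<'E'
from h import *
T=Cam("top");S=Cam("scene")
print("grip px exp",S.proj([.470,-.0215,.102]),"seen",(195+300/5.1,175+138/5.1))
im=cv2.imread("pics/top0.png"); g=cv2.cvtColor(im,6)
for th in(50,60,70):
    m=np.zeros_like(g); m[160:202,322:354]=(g[160:202,322:354]<th); 
    n,l,st,_=cv2.connectedComponentsWithStats(m,connectivity=8)
    pts=[]
    for k in range(1,n):
        if st[k,4]>15: pts+=[(x,y) for y,x in np.argwhere(l==k)]
    pts=np.array(pts,np.float32); P=np.array([T.at(p,.085)[:2] for p in pts])
    c=P.mean(0); w,v=np.linalg.eigh(np.cov(P.T)); d=v[:,1]; d=d if d[0]<0 else -d
    print(th,len(pts),c,"ang",np.arctan2(d[1],-d[0])-.0205, np.sqrt(w)); r=cv2.minAreaRect(pts); print(r)
x=im[160:202,322:354]; print("\n".join(" ".join(f"{v:3d}" for v in r) for r in cv2.cvtColor(x,6)[4:36,2:30]))
E
```

```text
grip px exp [[253.9539364  202.77049697]] seen (253.8235294117647, 202.05882352941177)
50 198 [ 0.49754902 -0.16312386] ang 0.4197324646510645 [0.00962392 0.01427727]
((338.3500061035156, 179.95001220703125), (13.281566619873047, 23.717084884643555), 18.434947967529297)
60 233 [ 0.49649352 -0.16305871] ang 0.38522396557153665 [0.00979058 0.01480625]
((338.5000305175781, 180.00001525878906), (14.230249404907227, 24.34954071044922), 18.434947967529297)
70 271 [ 0.49651954 -0.16296932] ang 0.36875472088871175 [0.00978359 0.01514212]
((338.2226257324219, 180.26278686523438), (14.780387878417969, 25.63072967529297), 19.98310661315918)
138 144 143 138 138 145 150 149 149 149 148 150 148 144 141 144 150 149 148 149 150 150 150 149 149 147 145 139
142 148 147 146 146 147 150 150 149 149 149 150 149 148 147 148 147 146 145 146 150 149 149 149 150 149 149 147
139 146 148 149 149 149 149 150 150 148 151 149 150 149 148 145 139 134 133 139 141 145 148 149 151 148 150 149
140 146 151 151 150 150 150 150 150 149 150 148 150 149 146 137 120 105 105 112 120 132 142 149 148 149 148 148
147 148 149 15
[... 2421 characters left out ...]
 135 146 150 149 147 144 142
151 149 150 148 140 125 112 100  74  44  31  48  56  49  63  88  98  91  80  97 124 143 149 150 147 143 131 129
149 150 150 149 142 126 112 104  83  55  48  59  55  61  91 119 129 123 118 124 139 147 149 149 148 139 122 118
149 149 150 149 143 131 117 107  89  68  65  72  75  91 118 137 144 144 141 141 147 149 150 149 148 140 121 113
147 148 150 150 147 136 120 106  89  73  77  85  99 119 138 147 149 149 150 149 148 150 151 150 148 141 133 122
141 146 149 149 146 137 120 104  82  74  84  96 120 139 146 149 150 149 149 150 149 150 149 152 149 146 145 140
131 144 149 150 144 131 116 101  82  77  88 106 131 145 148 150 150 149 150 150 149 149 151 149 150 149 149 149
```

```bash
python3 - <<'E'
from h import *
T=Cam("top")
for a,b in(((340.8,175),(335.9,188)),((348,176),(344,188)),((332.7,173),(329.3,184))):
    d=(T.at(b,.085)-T.at(a,.085)); print(T.at(a,.085)[:2],T.at(b,.085)[:2],"world ang",np.degrees(np.arctan2(d[1],d[0])))
E
```

```text
[ 0.50874883 -0.16957847] [ 0.47675038 -0.15642726] world ang 157.65757351544545
[ 0.50595006 -0.18709071] [ 0.47638408 -0.17614459] world ang 159.6841041159739
[ 0.51408175 -0.14997176] [ 0.48693056 -0.14072159] world ang 161.1864750154142
```

>>> {"fn": "jog_arm", "kwargs": {"moves": [0, 0, 0, 0, 0, -0.92, 0.5, 0, 0, 0, 0, 0, -0.92, 0.5, 0, 0, 0, 0, 0, -0.92, 0.5, 0, 0, 0, 0, 0, -0.92, 0.5, 0, 0, 0, 0, 0, -0.92, 0.5, 0, 0, 0, 0, 0, -0.92, 0.5, 0, 0, 0, 0, 0, 0, 0.5, 0, 0, 0, 0, 0, 0, 0.5]}}

```text
t: 21.52
eef_pos: [0.4715, -0.0259, 0.1506]
tool_rot: [0.0, 0.185, 0.983, -0.0]
contact_force: [0.8, 1.3, 0.2]
gripper_width: 0.5
grasp_force: 0.0
```

>>> {"fn": "jog_arm", "kwargs": {"moves": [-0.493, -0.75, 0, 0, 0, 0, 0.5, -0.493, -0.75, 0, 0, 0, 0, 0.5, -0.493, -0.75, 0, 0, 0, 0, 0.5, -0.493, -0.75, 0, 0, 0, 0, 0.5, -0.493, -0.75, 0, 0, 0, 0, 0.5, -0.493, -0.75, 0, 0, 0, 0, 0.5, -0.493, -0.75, 0, 0, 0, 0, 0.5, -0.493, -0.75, 0, 0, 0, 0, 0.5]}}

```text
t: 22.18
eef_pos: [0.5019, -0.1671, 0.1505]
tool_rot: [0.0, 0.184, 0.983, -0.0]
contact_force: [-0.4, -0.6, 0.0]
gripper_width: 0.498
grasp_force: 0.0
```

```bash
python3 go.py .5025 -.167 .067 159
```

```text
t 22.18 p [ 0.5019 -0.1671  0.1505] yaw 158.74 tilt [-0.   -0.02] F [-0.4 -0.6  0. ] g 0.498 0.0 q [ 0.71  0.4  -0.62  1.95  0.3   0.88  1.13]
units [-0.024  0.014  4.177] ('rz', np.float64(-0.066))
```

>>> {"fn": "jog_arm", "kwargs": {"moves": [-0.02, 0.01, 0.7, 0, 0, 0, 0.5, 0, 0, 0.7, 0, 0, 0, 0.5, 0, 0, 0.7, 0, 0, 0, 0.5, 0, 0, 0.7, 0, 0, 0, 0.5, 0, 0, 0.7, 0, 0, 0, 0.5, 0, 0, 0.6, 0, 0, 0, 0.5, 0, 0, 0, 0, 0, 0, 0.4, 0, 0, 0, 0, 0, 0, 0.3], "grip_force": 40}}

```text
t: 22.85
eef_pos: [0.502, -0.1658, 0.0681]
tool_rot: [-0.001, 0.183, 0.983, 0.0]
contact_force: [0.9, 1.1, -0.0]
gripper_width: 0.301
grasp_force: 0.0
```

>>> {"fn": "jog_arm", "kwargs": {"moves": [0, 0, 0, 0, 0, 0, 0.1, 0, 0, 0, 0, 0, 0, 0, 0, 0, 0, 0, 0, 0, 0, 0, 0, 0, 0, 0, 0, 0, 0, 0, 0, 0, 0, 0, 0, 0, 0, 0, 0, 0, 0, 0, 0, 0, 0, 0, 0, 0, 0, 0, 0, 0, 0, 0, 0, 0]}}

```text
t: 23.52
eef_pos: [0.5019, -0.1675, 0.0691]
tool_rot: [0.0, 0.184, 0.983, -0.001]
contact_force: [-1.7, -5.6, 2.1]
gripper_width: 0.174
grasp_force: 40.6
```

```bash
python3 go.py .5025 -.167 .067 88.8; python3 -c "
from h import *; print(get_obs()['torque'])"
```

```text
t 23.52 p [ 0.5019 -0.1675  0.0691] yaw 158.82 tilt [-0.01 -0.11] F [-1.7 -5.6  2.1] g 0.174 40.6 q [ 0.65  0.52 -0.56  2.    0.41  0.73  1.04]
units [-0.018  0.034  0.105] ('rz', np.float64(17.506))
[-0.85715774  0.50714767  0.10051831]
```

>>> {"fn": "jog_arm", "kwargs": {"moves": [0, 0, 0, 0, 0, 1, 0, 0, 0, 0, 0, 0, 1, 0, 0, 0, 0, 0, 0, 1, 0, 0, 0, 0, 0, 0, 1, 0, 0, 0, 0, 0, 0, 1, 0, 0, 0, 0, 0, 0, 1, 0, 0, 0, 0, 0, 0, 1, 0, 0, 0, 0, 0, 0, 1, 0], "grip_force": 60}}

```text
t: 24.18
eef_pos: [0.5028, -0.1665, 0.0692]
tool_rot: [0.001, 0.449, 0.894, 0.0]
contact_force: [-1.1, -1.4, -0.8]
gripper_width: 0.17
grasp_force: 62.4
```

>>> {"fn": "jog_arm", "kwargs": {"moves": [0, 0, 0, 0, 0, 1, 0, 0, 0, 0, 0, 0, 1, 0, 0, 0, 0, 0, 0, 1, 0, 0, 0, 0, 0, 0, 1, 0, 0, 0, 0, 0, 0, 1, 0, 0, 0, 0, 0, 0, 1, 0, 0, 0, 0, 0, 0, 1, 0, 0, 0, 0, 0, 0, 0.5, 0]}}

```text
t: 24.85
eef_pos: [0.504, -0.1661, 0.0693]
tool_rot: [0.002, 0.664, 0.747, 0.001]
contact_force: [2.5, -2.1, -4.0]
gripper_width: 0.167
grasp_force: 61.9
```

>>> {"fn": "jog_arm", "kwargs": {"moves": [0, 0, 0, 0, 0, 0.5, 0, 0, 0, 0, 0, 0, 0.5, 0, 0, 0, 0, 0, 0, 0.5, 0, 0, 0, 0, 0, 0, 0.5, 0, 0, 0, 0, 0, 0, 0, 0, 0, 0, 0, 0, 0, 0, 0, 0, 0, 0, 0, 0, 0, 0, 0, 0, 0, 0, 0, 0, 0]}}

```text
t: 25.52
eef_pos: [0.5043, -0.166, 0.0692]
tool_rot: [0.002, 0.713, 0.701, 0.001]
contact_force: [4.8, -2.3, -4.5]
gripper_width: 0.168
grasp_force: 61.9
```

```bash
python3 go.py .5025 -.167 .067 88.8; python3 -c "
from h import *; print(get_obs()['torque'])"
```

```text
t 25.52 p [ 0.5043 -0.166   0.0692] yaw 88.97 tilt [ 0.24 -0.01] F [ 4.8 -2.3 -4.5] g 0.168 61.9 q [ 0.41  0.47 -0.26  2.02  0.19  0.67  0.01]
units [-0.05  -0.091  0.111] ('rz', np.float64(0.042))
[-0.41494166 -1.28001196 -0.09748548]
```

>>> {"fn": "jog_arm", "kwargs": {"moves": [0, 0, 0, 0, 0, 0, 0.4, 0, 0, 0, 0, 0, 0, 0.5, 0, 0, 0, 0, 0, 0, 0.5, 0, 0, -0.3, 0, 0, 0, 0.5, 0, 0, -0.6, 0, 0, 0, 0.5, 0, 0, -0.8, 0, 0, 0, 0.5, 0, 0, -0.8, 0, 0, 0, 0.4, 0, 0, -0.6, 0, 0, 0, 0.3]}}

```text
t: 26.18
eef_pos: [0.5028, -0.166, 0.1329]
tool_rot: [0.001, 0.714, 0.7, 0.0]
contact_force: [-0.2, -0.3, -0.7]
gripper_width: 0.3
grasp_force: 0.0
```

>>> {"fn": "jog_arm", "kwargs": {"moves": [-1, 0, 0, 0, 0, 0, 0.1, -1, 0, 0, 0, 0, 0, 0, -1, 0, 0, 0, 0, 0, 0, -1, 0, 0, 0, 0, 0, 0, -1, 0, 0, 0, 0, 0, 0, -1, 0, 0, 0, 0, 0, 0, -1, 0, 0, 0, 0, 0, 0, -1, 0, 0, 0, 0, 0, 0]}}

```text
t: 26.85
eef_pos: [0.4993, -0.3269, 0.1318]
tool_rot: [0.0, 0.714, 0.7, 0.0]
contact_force: [0.4, 1.1, 0.9]
gripper_width: -0.0
grasp_force: 0.0
```

```bash
python3 go.py .4995 -.327 .066 88.8; python3 -c "
from h import *
T=Cam('top');S=Cam('scene')
cv2.imwrite('pics/top_l.png',T.im)
cv2.imwrite('pics/l.png',np.vstack([crop(T.im,230,130,170,65,4.5),crop(S.im,195,175,150,58,5.1)]))
im=T.im; g=cv2.cvtColor(im,6); x=g[160:202,322:400]; print('\n'.join(' '.join(f'{v:3d}' for v in r) for r in x[2:40:2,::2]))"
```

```text
t 26.85 p [ 0.4993 -0.3269  0.1318] yaw 88.92 tilt [ 0.05 -0.02] F [0.4 1.1 0.9] g -0.0 0.0 q [ 0.66  0.47 -0.23  1.83  0.14  0.86  0.34]
units [-2.000e-03  7.000e-03  3.292e+00] ('rz', np.float64(0.03))
119 128 130 149 163 148 161 162 137 164 166 166 162 154 131  91  71  72  72  74  91 108 116 115 117 118 120 115  88  75  73  74  77 114 158 164 164 164 165
128 156 159 155 165 166 166 165 156 166 167 166 166 166 157 118  80  72  72  70  73  84  93  93 105 105 106 106 101  95  95  97  92  96 138 163 165 165 164
145 154 165 166 166 167 165 166 166 166 167 166 165 166 160 132 105  79  76  76  69  73  87  89  98  99  99  99  99  98  98  99  94  84 122 161 165 164 165
164 162 167 166 167 167 166 165 166 168 166 167 166 164 144 118 108  99  96  96  94  91  94  94  94  95  95  94  94  94  94  95  94  92 126 162 166 165 166
165 165 167 167 163 159 159 158 159 159 159 157 161 159 123  98  98  98 100 101  99  98  95  97  97  96  97  97  98  96  96  94  92  94 140 162 167 164 166
166 167 166 164 136  98  96  97  96  98  98  99 121 147 119 103  98  95  93  85  76  76  84  95 101 100 100 101 101 
[... 1367 characters left out ...]
  96  95  94  98  97  96  98 100 100  99 100  98  95  92 133 164 166 165 166
165 166 166 167 167 167 166 166 165 164 137 124 124 123 113  93  97  95  98  98  99  97  95  92  90  92  99 105 104 102 100 101 100  98 124 157 164 165 165
162 155 167 167 166 166 167 166 166 162 136 124 125 124 122 114 114  95  79  77  73  71  89  87  96  99 101 102 102 102 101 101 100  89 101 149 165 166 165
129 144 165 167 167 165 167 167 163 152 128 124 125 126 124 122 115  90  74  72  62  47  79  74  92  95  95  98  97  95  96  95  94  77  99 150 166 166 165
 89 142 160 154 166 166 166 166 146 128 125 124 124 124 123 115  92  75  74  72  62  43  55  59  60  59  63  60  61  61  70  66  62  65 111 157 164 165 165
```

View pics/l.png

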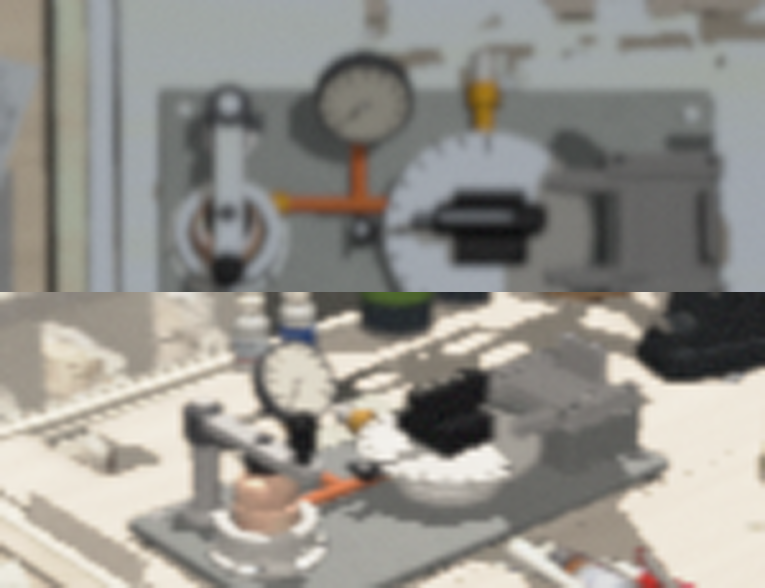

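The pointer lies level toward the test mark, from the nose at about (420,222) through the bar to about (545,218). The arm is over the cap. Next I'll push the lock tab.

>>> {"fn": "jog_arm", "kwargs": {"moves": [0, 0, 0.6, 0, 0, 0, 0, 0, 0, 0.7, 0, 0, 0, 0, 0, 0, 0.7, 0, 0, 0, 0, 0, 0, 0.7, 0, 0, 0, 0, 0, 0, 0.5, 0, 0, 0, 0, 0, 0, 0.1, 0, 0, 0, 0, 0.2, 0, 0, 0, 0, 0, 0, 0.3, 0, 0, 0, 0, 0, 0]}}

```text
t: 27.62
eef_pos: [0.4997, -0.3158, 0.0648]
tool_rot: [0.0, 0.714, 0.7, 0.0]
contact_force: [0.3, 0.3, -0.1]
gripper_width: -0.0
grasp_force: 0.0
```

>>> {"fn": "jog_arm", "kwargs": {"moves": [0.25, 0, 0, 0, 0, 0, 0, 0.25, 0, 0, 0, 0, 0, 0, 0.25, 0, 0, 0, 0, 0, 0, 0.25, 0, 0, 0, 0, 0, 0, 0.25, 0, 0, 0, 0, 0, 0, 0.25, 0, 0, 0, 0, 0, 0, 0.25, 0, 0, 0, 0, 0, 0, 0.25, 0, 0, 0, 0, 0, 0]}}

```text
t: 28.28
eef_pos: [0.5005, -0.2757, 0.0647]
tool_rot: [0.0, 0.714, 0.7, 0.0]
contact_force: [0.8, -2.1, 2.2]
gripper_width: -0.0
grasp_force: 1.1
```

```bash
python3 go.py .5 -.262 .066 88.8
```

```text
t 28.28 p [ 0.5005 -0.2757  0.0647] yaw 88.9 tilt [ 0.04 -0.02] F [ 0.8 -2.1  2.2] g -0.0 1.1 q [ 0.57  0.53 -0.22  1.92  0.17  0.71  0.22]
units [ 0.685 -0.036 -0.067] ('rz', np.float64(0.025))
```

Contact is about 2 N, as expected. I'll keep pushing.

>>> {"fn": "jog_arm", "kwargs": {"moves": [0.2, 0, 0, 0, 0, 0, 0, 0.2, 0, 0, 0, 0, 0, 0, 0.2, 0, 0, 0, 0, 0, 0, 0.1, 0, 0, 0, 0, 0, 0, 0.1, 0, 0, 0, 0, 0, 0, 0.1, 0, 0, 0, 0, 0, 0, 0, 0, 0, 0, 0, 0, 0, 0, 0, 0, 0, 0, 0, 0]}}

```text
t: 28.95
eef_pos: [0.5, -0.2575, 0.0642]
tool_rot: [-0.001, 0.714, 0.7, -0.0]
contact_force: [0.8, 0.3, 0.3]
gripper_width: -0.004
grasp_force: 0.1
```

>>> {"fn": "jog_arm", "kwargs": {"moves": [0.1, 0, 0, 0, 0, 0, 0, 0.1, 0, 0, 0, 0, 0, 0, 0.1, 0, 0, 0, 0, 0, 0, 0.1, 0, 0, 0, 0, 0, 0, 0, 0, 0, 0, 0, 0, 0, 0, 0, 0, 0, 0, 0, 0, 0, 0, 0, 0, 0, 0, 0, 0, 0, 0, 0, 0, 0, 0]}}

```text
t: 29.62
eef_pos: [0.5, -0.2534, 0.0643]
tool_rot: [0.001, 0.715, 0.699, -0.001]
contact_force: [1.3, -10.8, -5.3]
gripper_width: -0.001
grasp_force: 5.1
```

```bash
python3 - <<'E'
from h import *
T=Cam("top"); g=cv2.cvtColor(T.im,6)
print("\n".join(" ".join(f"{v:3d}" for v in r) for r in g[176:188:3,330:396:2]))
print(get_obs()["contact_force"], get_obs()["eef_pos"])
for ly,z in((-176,67),(-126,67),(-126,79),(-110,58)): print(ly,T.proj([.513-.01+.0205*ly/1e3,-.122+ly/1e3,z/1e3]))
E
```

```text
42  38  36  37  37  38  32  19  18  28  51  97 104 104 105 104 104  99  68  68  26   8  10  18  26  39  32  35  40  46  52  55  60
 37  37  38  38  37  39  34  14  15  12  38  93 104 106 105 105 104  96  71  88  47  12   9   8  13  18  26  34  38  43  50  53  60
 55  12  10  10  12   4   4  10  24  52  83 101 104 104 106 104 104 100  68  87  58  19   9   8   9  11  26  34  37  43  50  55  59
 92  24  15  12  11  14  16  14  43  85 104 104 103 105 106 103 104 100  69  86  70  33  19   9  11  15  25  31  36  42  47  53  55
[ 0.46053353 -9.79371584 -4.85158608] [ 0.5000484  -0.25347509  0.06436744]
-176 [[391.67284757 179.39040579]]
-126 [[371.68803612 179.31222032]]
-126 [[372.49221611 178.31056959]]
-110 [[364.7141913  180.03057513]]
```

>>> {"fn": "jog_arm", "kwargs": {"moves": [0.1, 0, 0, 0, 0, 0, 0, 0.1, 0, 0, 0, 0, 0, 0, 0.1, 0, 0, 0, 0, 0, 0, 0, 0, 0, 0, 0, 0, 0, 0, 0, 0, 0, 0, 0, 0, 0, 0, 0, 0, 0, 0, 0, 0, 0, 0, 0, 0, 0, 0, 0, 0, 0, 0, 0, 0, 0]}}

```text
t: 30.33
eef_pos: [0.5, -0.2533, 0.0646]
tool_rot: [0.004, 0.716, 0.698, -0.003]
contact_force: [1.9, -23.9, -9.2]
gripper_width: -0.0
grasp_force: 11.8
```

It is at a hard stop. I'll back off and check.

>>> {"fn": "jog_arm", "kwargs": {"moves": [-0.5, 0, 0, 0, 0, 0, 0, -0.8, 0, 0, 0, 0, 0, 0, -1, 0, 0, 0, 0, 0, 0, -1, 0, -0.5, 0, 0, 0, 0, -1, 0, -1, 0, 0, 0, 0, -1, 0, -1, 0, 0, 0, 0, -0.5, 0, -0.5, 0, 0, 0, 0, 0, 0, 0, 0, 0, 0, 0]}}

```text
t: 31.0
eef_pos: [0.4993, -0.3631, 0.1267]
tool_rot: [0.002, 0.715, 0.699, 0.0]
contact_force: [-0.2, -0.8, 0.3]
gripper_width: 0.001
grasp_force: 0.0
```

```bash
python3 - <<'E'
from h import *
T=Cam("top"); S=Cam("scene"); g=cv2.cvtColor(T.im,6); a=cv2.cvtColor(cv2.imread("pics/top_l.png"),6)
for G in(a,g): print("\n".join(" ".join(f"{v:3d}" for v in r) for r in G[176:185:4,330:396:2]),"\n")
for n,(x,y,w,h) in dict(cap=(268,148,25,50),knob=(312,165,32,30)).items(): print(n,cv2.absdiff(a,g)[y:y+h,x:x+w].mean())
b=cv2.cvtColor(cv2.imread("pics/top0.png"),6)
for n,(x,y) in dict(aer=(177,196),valve=(158,229),ring=(152,174),tape=(430,237)).items():
    print(n,cv2.phaseCorrelate(np.float32(b[y-15:y+15,x-15:x+15]),np.float32(g[y-15:y+15,x-15:x+15])))
print(get_obs()["contact_force"],get_obs()["t"])
E
```

```text
58  54  57  56  55  55  50  35  36  43  64 112 122 123 120  99  58  53  71  94 101  99 101 101 101  98  98  81  65  91 137 164 166
 34  32  31  31  32  31  31  27  29  28  60 113 122 123 122 111  68  55  69  93 101  99 100 100 100  99  99  82  64  90 106 150 164
 88  39  38  35  35  35  35  36  51 109 122 123 123 124 122 108  65  52  70  93 101  98  99 101 100  99  97  85  64  88 102 147 166 

 58  56  56  54  55  55  51  32  33  44  83 151 165 165 166 160 123  97  68  86  74  70  70  70  70  69  69  69  70  71  98 111 111
 32  33  33  33  35  35  32  27  29  32  81 152 166 166 163 136 103  94  65  86  71  69  68  70  71  71  73  70  71  73  99 111 112
 88  39  36  35  34  36  35  35  56 120 161 164 164 164 146 104  98  94  68  85  72  71  69  68  68  70  71  69  72  74  99 111 111 

cap 1.1312
knob 3.2416666666666667
aer ((-0.2659157112752304, -0.02751534824507651), 0.7318111242188348)
valve ((0.20978992975322974, 0.14339249023543843), 0.8893804709116618)
ring ((0.028129454873143445, 0.053870542988969206), 0.9919147762987349)
tape ((0.5330317616207125, 0.8340981315289504), 0.16291004816691082)
[-0.2112585   0.47350363 -0.27347371] 31.1
```

```bash
python3 -c "
from station import *
print(hand_in())"
```

```text
the job is handed in; nothing more can be done
None
```

I handed the job in at 31.1 s. The cap is seated in the nest, the retaining arm is at its stop over it, the knob is on the test mark and the fork lock is against its end stop; `hand_in()` gave no verdict.

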